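# Load the sample bottles into their colour-coded stands

### The job

Stand each of the four amber glass sample bottles in the red stand whose ring has the colour of its cap, flat on the floor inside the ring, and let go of it. Carry the bottles upright and set them down gently rather than dropping them; leave the two squat grey tubs, whose lids have some of the same colours, where they are.

Things in the scene. Friction and masses are not known exactly. Their poses are not given: they have to be found in the camera images.
- bottle_white: loose amber-brown glass sample bottle with a white screw cap and a white paper band; round, 44 mm diameter and straight-sided up to 78 mm, then a shoulder; cap 32 mm diameter, its top at 105 mm; about 160 g. Origin: centre of the underside, z up along the bottle. Stands upright on the bench at the start.
- bottle_yellow: loose amber-brown glass sample bottle with a yellow screw cap and a white paper band; round, 44 mm diameter and straight-sided up to 78 mm, then a shoulder; cap 32 mm diameter, its top at 105 mm; about 160 g. Origin: centre of the underside, z up along the bottle. Stands upright on the bench at the start.
- bottle_blue: loose amber-brown glass sample bottle with a blue screw cap and a white paper band; round, 44 mm diameter and straight-sided up to 78 mm, then a shoulder; cap 32 mm diameter, its top at 105 mm; about 160 g. Origin: centre of the underside, z up along the bottle. Stands upright on the bench at the start.
- bottle_green: loose amber-brown glass sample bottle with a green screw cap and a white paper band; round, 44 mm diameter and straight-sided up to 78 mm, then a shoulder; cap 32 mm diameter, its top at 105 mm; about 160 g. Origin: centre of the underside, z up along the bottle. Stands upright on the bench at the start.
- stand_white: fixed bottle stand: red-painted 76 mm square plate, 8 mm thick, carrying a white ring 68 mm outside and 60 mm inside diameter whose rim is 24 mm above the bench; inside the ring a white floor 8 mm above the bench, on which a bottle stands. Origin: centre of the plate's underside, at bench height, z up.
- stand_yellow: fixed bottle stand: red-painted 76 mm square plate, 8 mm thick, carrying a yellow ring 68 mm outside and 60 mm inside diameter whose rim is 24 mm above the bench; inside the ring a yellow floor 8 mm above the bench, on which a bottle stands. Origin: centre of the plate's underside, at bench height, z up.
- stand_blue: fixed bottle stand: red-painted 76 mm square plate, 8 mm thick, carrying a blue ring 68 mm outside and 60 mm inside diameter whose rim is 24 mm above the bench; inside the ring a blue floor 8 mm above the bench, on which a bottle stands. Origin: centre of the plate's underside, at bench height, z up.
- stand_green: fixed bottle stand: red-painted 76 mm square plate, 8 mm thick, carrying a green ring 68 mm outside and 60 mm inside diameter whose rim is 24 mm above the bench; inside the ring a green floor 8 mm above the bench, on which a bottle stands. Origin: centre of the plate's underside, at bench height, z up.
- tub_yellow: loose squat grey plastic tub with a yellow lid, 70 mm diameter, 60 mm tall, 400 g; not a bottle, to be left alone. Origin: centre of the underside, z up.
- tub_green: loose squat grey plastic tub with a green lid, 70 mm diameter, 60 mm tall, 400 g; not a bottle, to be left alone. Origin: centre of the underside, z up.
There are look-alikes about, which are no part of the job. Several things look just like the stand_white: the one meant starts farthest from the robot's base.

How it is judged:
By the outcome, as a careful person would: the job done as asked, in the order asked, and still so for the second after the job is handed in, with the robot touching nothing.
It also fails if it takes over 106 s, if anything falls off the work surface, if the arm or the gripper's body presses on something with over 40 N, if the wrist force passes 120 N, or if a joint passes its speed limit or range.

### The arm

A 6-joint arm with a two-finger parallel gripper is mounted at the origin on the work surface. World frame = base frame: x ahead of the robot, y to its left, z up, the work surface at z = 0. Lengths are in mm, angles in rad, forces in N, time in s.
With the tool pointing down it reaches from about 375 to 900 mm from the base axis. Payload 3.1 kg.
Tool frame: the origin (TCP) lies at the very end of the fingers, on their centre line; the grasp point (between the pads) lies 19 mm behind it (r.grip_depth is the distance from the TCP to the grasp point, in mm); z points along the fingers, y is the line along which they close (so a half turn about z gives the same grasp; the last joint's range is limited). The gripper opens to 87 mm and grips with 3 to 60 N. Pads are 19 mm wide; open, the fingers measure 117 mm over their backs; the gripper's body (75 mm by 190 mm) begins 51 mm behind the grasp point.
Start: joints at [-1.319, 0.527, 1.433, -0, 1.181, -0.178], TCP at [260.45, -568.122, 222.548] pointing down, gripper open.
Joint ranges: [-3.08, 3.08], [-0.75, 2.2], [0.22, 2.44], [-1.43, 4.57], [0, 2.65], [-2.85, 2.85]. Speed limits (rad/s): [2.79, 2.79, 3.14, 3.14, 3.14, 3.14].

### API

Orientations are given as a unit quaternion [w, x, y, z].
In Python, from plant import r gives the robot as it stands. The module is installed in compiled form; this text tells all that it offers.
- The arm moves only by the tool move_tool, called after "Emit:" as name(argument=value, ...) on one line, values as JSON. Schema: {"type":"object","properties":{"moves":{"type":"array","items":{"type":"array","items":{"type":"array","items":{"type":"number"},"minItems":4,"maxItems":4},"minItems":1,"maxItems":12},"minItems":1,"maxItems":1},"finger_gap":{"type":"number"},"force":{"type":"number"},"only":{"type":"string"},"quiet":{"type":"boolean"},"lines":{"type":"string"}},"required":["moves"],"additionalProperties":false}. moves is a list that holds a single list of rows (three levels of brackets), with 1 to 12 rows, each of 4 numbers: dx, dy, dz in normalised numbers (1 is 750 mm), then a turn about the tool's z in a scale on which 1.0 is pi rad; each row is the pose to reach, as a shift and turn from the pose commanded when the call began, along the tool's axes at that moment; what a row does not reach only later rows make up. A row lasts 1/8 s, in which the tool goes at most 62.5 mm and 0.188 rad, less where a joint would pass 70% of its speed; a pose out of reach is approached as far as the arm can. finger_gap is the opening from 0.0 (shut) to 1.0 (fully open), set as the call begins (left out keeps the last). The fingers move at their own pace and stop on an object; force is the grip in N (left out, the last holds). Time passes only in rows, so rows that do not move let the fingers close. The tool returns the time, the measured TCP pose, the force, the opening and the grip force at its end. only (a regular expression) keeps the lines of the reply that match it, lines (a string "A,B") keeps lines A to B, and quiet returns only ok. Input that does not fit is refused with a message, and nothing moves.
- r.get_state(): the state, without advancing time (a new reading comes with each control period).
- r.capture(name): name is "side" or "top" or "wrist"; returns a dict with "img" (420x560x3 uint8, red, green, blue), "depth" (420x560 float32, mm along the optical axis (not along the pixel's ray), 0 where there is no reading), "fx", "fy", "cx", "cy" (pixels), "k1" (the pictures are not rectified: a ray, as slopes to the right and down, at radius r is drawn at 1 + k1 r^2 times it, then the intrinsics apply), "camera_from_world" (4x4, takes a point from world to camera coordinates); the wrist camera has in their place "mount" (4x4, takes a point from camera to tool coordinates, whose origin is the TCP and whose axes are the flange's). Camera axes: x right, y down, z forward; pixel columns grow to the right and rows downward; lengths in mm; the calibration is good to about 2 mm. A picture is of the moment at which its call begins: read the wrist's pose just before it.
- r.job_done(): hands the job in; it is judged then, once.
The state is a dict: "t": time; "qpos": joint angles; "qd": joint speeds; "effort": joint torques, N m; "eef_pos": TCP position; "ee_rot": TCP orientation; "wrist_force": force on the tool from outside, world axes, zero at the start; "moment": the same for the moment, N m; "opening": opening from 0.0 (shut) to 1.0 (fully open); "grasp_force": force on a finger pad.
Only numpy, scipy, OpenCV 4.12 (cv2) and the standard library are available. Lean on these libraries where they do the work, as an engineer would, in place of code of your own. Each camera call takes 0.05 s, during which the arm holds its last target. There are 200 camera calls.

## Working session

There is one attempt and no reset: what is moved stays moved. The work goes in short steps, Python scripts to look and compute and a tool call to move; the robot and the scene stay as the last step left them, time stands still between calls to the robot, and variables do not carry over. Pictures are saved under pics/ and viewed, at most 14 in all, crops included, and the job is handed in when it is done.

```bash
mkdir -p pics; cat > h.py <<'E'
import numpy as np, cv2
from plant import r
def ray(c,u,v):
    xd=(np.array([u,v])-[c["cx"],c["cy"]])/[c["fx"],c["fy"]]; x=xd.copy()
    for _ in range(20): x=xd/(1+c["k1"]*(x@x))
    return np.array([x[0],x[1],1.])
def onz(c,u,v,z,T=None):
    T=np.linalg.inv(c["camera_from_world"]) if T is None else T
    d=T[:3,:3]@ray(c,u,v); o=T[:3,3]; return o+d*(z-o[2])/d[2]
E
python3 - <<'E'
from h import *
import pickle
for n in("top","side"):
    c=r.capture(n); pickle.dump(c,open(n+".pkl","wb"))
    cv2.imwrite(f"pics/{n}0.png",cv2.resize(c["img"][:,:,::-1],(800,600)))
    print(n,c["fx"],c["k1"],np.linalg.inv(c["camera_from_world"]).round(2))
s=r.get_state();print(s)
E
```

```text
top 416.08540979708397 -0.06435730203524552 [[ 1.00000e-02 -9.80000e-01  2.00000e-01  2.73360e+02]
 [-1.00000e+00 -1.00000e-02 -0.00000e+00  1.50900e+01]
 [ 0.00000e+00 -2.00000e-01 -9.80000e-01  1.12445e+03]
 [ 0.00000e+00  0.00000e+00  0.00000e+00  1.00000e+00]]
side 500.2128867724776 -0.05243299476008052 [[-1.0000e+00 -4.0000e-02  6.0000e-02  4.2904e+02]
 [-7.0000e-02  7.3000e-01 -6.8000e-01  8.7366e+02]
 [-1.0000e-02 -6.8000e-01 -7.3000e-01  1.0012e+03]
 [ 0.0000e+00  0.0000e+00  0.0000e+00  1.0000e+00]]
{'t': 0.1, 'qpos': array([-1.31948693e+00,  5.28377654e-01,  1.43371178e+00, -3.81677185e-05,
        1.18138487e+00, -1.78450567e-01]), 'qd': array([ 0.00072882, -0.00132312, -0.00347709, -0.00057512, -0.00032396,
        0.00106874]), 'effort': array([ 7.14784528e-04, -4.40984809e+01, -1.77151072e+01,  6.34855963e-02,
        5.33721037e-02, -4.68490680e-05]), 'eef_pos': array([ 260.29544723, -567.53269069,  221.68658333]), 'ee_rot': array([-9.39560521e-04,  9.77000011e-01,  2.13237174e-01, -5.19027846e-05]), 'wrist_force': array([0.46200583, 0.41907918, 0.39987601]), 'moment': array([0.02254136, 0.02133965, 0.02152061]), 'grasp_force': 0.0, 'opening': 0.9959225656053208}
```

View pics/top0.png

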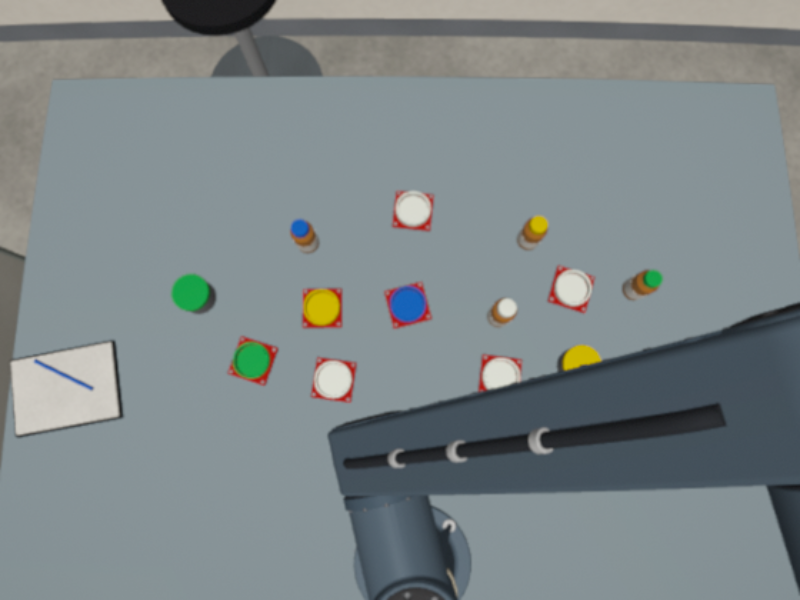

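View pics/side0.png

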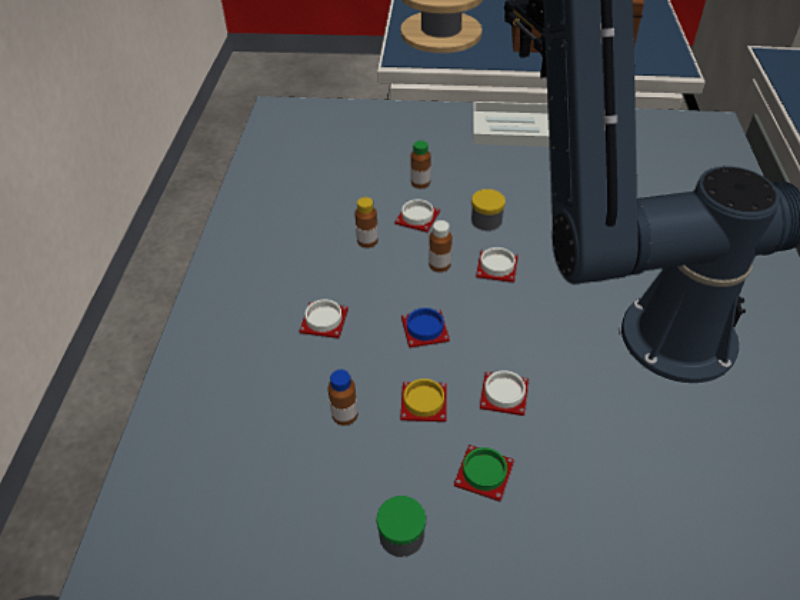

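The top view (800x600) shows:
- **Caps:** blue (301,228), yellow (538,225), white (507,308), green (652,279).
- **Stands:** white (413,210), (572,288), (334,380) and (500,376), yellow (322,308), blue (408,305), green (253,360). The white one at (413,210) is farthest from the base.
- **Tubs:** green (192,293), yellow (582,362).

The side view agrees with this, so I'll measure in both.

```bash
cat > m.py <<'E'
from h import *
import pickle
P={"cap_blue":(301,228,341,380,105),"cap_yellow":(538,225,365,204,105),"cap_white":(507,308,441,229,105),"cap_green":(652,279,421,147,105),
"st_white":(413,210,323,316,24),"st_yellow":(322,308,424,397,24),"st_blue":(408,305,425,325,24),"st_green":(253,360,485,468,24),"w2":(572,288,417,212,24),"w3":(334,380,504,388,24),"w4":(500,376,497,262,24),"tub_g":(192,293,401,520,60),"tub_y":(582,362,488,202,60)}
C={n:pickle.load(open(n+".pkl","rb")) for n in("top","side")}
for k,(a,b,e,f,z) in P.items():
    o=[]
    for n,u,v in(("top",a,b),("side",e,f)):
        c=C[n]; u*=.7;v*=.7; lab=cv2.cvtColor(c["img"],cv2.COLOR_RGB2HSV).astype(int)
        p=lab[int(v),int(u)]; d=np.abs(lab-p); d[:,:,0]=np.minimum(d[:,:,0],180-d[:,:,0])
        m=((d[:,:,1]<45)&(d[:,:,2]<75)&((d[:,:,0]<9)|(p[1]<50))).astype(np.uint8)
        _,L,S,ce=cv2.connectedComponentsWithStats(m); l=L[int(v),int(u)]
        uu,vv=(S[l,0]+S[l,2]/2-.5,S[l,1]+S[l,3]/2-.5) if l else (u,v)
        X=onz(c,uu,vv,z); o+=[X[:2].round(1),S[l,4] if l else 0]
    print(k,*o,np.hypot(*o[0]).round())
E
python3 m.py
```

```text
cap_blue [588.8 203.7] 92 [589.6 215.3] 156 623.0
cap_yellow [ 594.7 -222.9] 131 [ 598.1 -211. ] 84 635.0
cap_white [411.2  23.1] 139758 [ 445.7 -153.9] 82 412.0
cap_green [ 499.1 -425.5] 102 [ 500.  -412.2] 73 656.0
st_white [427.5  23.7] 140497 [655.9   8.8] 399 428.0
st_yellow [457.5 170.3] 518 [459.5 180.5] 508 488.0
st_blue [466.8   8. ] 384 [467.   19.8] 411 467.0
st_green [357.2 298.4] 410 [359.1 308.2] 676 465.0
w2 [427.5  23.7] 140497 [ 500.6 -296.5] 251 428.0
w3 [400.7  23.5] 134910 [324.1 154.5] 483 401.0
w4 [400.7  23.5] 134910 [ 331.  -153.4] 303 401.0
tub_g [477.5 408.8] 478 [478.9 418.3] 913 629.0
tub_y [ 363.5 -303.1] 295 [ 353.7 -292. ] 286 473.0
```

```bash
cat > d.py <<'E'
from h import *
import pickle
P={"cap_blue":(589,206,105),"cap_yellow":(596,-220,105),"cap_white":(446,-158,105),"cap_green":(500,-422,105),
"st_white":(656,2,24),"st_yellow":(458,172,24),"st_blue":(467,10,24),"st_green":(358,300,24),"tub_g":(478,412,60),"tub_y":(358,-298,60),"w2":(500,-302,24)}
cl={}
for n in("top","side"):
    c=pickle.load(open(n+".pkl","rb")); K=np.array([[c["fx"],0,c["cx"]],[0,c["fy"],c["cy"]],[0,0,1]])
    v,u=np.mgrid[:420,:560]; q=cv2.undistortPoints(np.stack([u,v],-1).reshape(-1,1,2).astype(float),K,np.array([c["k1"],0,0,0,0.]))[:,0]
    D=c["depth"].reshape(-1,1); X=np.hstack([q*D,D,D*0+1])[D[:,0]>0]; cl[n]=(X@np.linalg.inv(c["camera_from_world"]).T)[:,:3]
for k,(x,y,z) in P.items():
    o=[]
    for n in cl:
        X=cl[n]; R=25 if z==105 else 48
        m=(np.hypot(X[:,0]-x,X[:,1]-y)<R); B=X[m]; B=B[(B[:,2]>z-6)&(B[:,2]<z+8)]
        if len(B)<4: o+=["none"];continue
        (a,b),rad=cv2.minEnclosingCircle(B[:,:2].astype(np.float32)); o+=[len(B),np.round([*B[:,:2].mean(0),np.median(B[:,2]),a,b,rad],1)]
    print(k,*o)
E
python3 d.py
```

```text
cap_blue 119 [590.4 204.3 103.9 591.1 204.3  16.8] 145 [589.8 210.2 104.9 589.  208.3  16.7]
cap_yellow 107 [ 598.6 -224.5  104.   600.4 -225.    15.5] 67 [ 598.5 -219.4  103.5  598.5 -221.    15.5]
cap_white 128 [ 447.3 -164.7  104.3  447.9 -165.2   16.2] 87 [ 446.  -158.6  104.5  444.7 -160.    17. ]
cap_green 124 [ 501.5 -427.3  104.8  502.9 -427.9   16.9] 57 [ 499.3 -420.8  103.5  499.2 -420.9   18. ]
st_white 124 [657.6  -1.   22.7 657.3  -0.8  34.5] 155 [654.7   3.7  22.9 656.2   3.6  35.9]
st_yellow 124 [459.8 171.6  23.1 460.6 171.8  34. ] 186 [459.8 176.9  23.2 458.1 175.6  35.8]
st_blue 124 [467.9  10.1  22.6 467.6   8.2  33.8] 160 [466.4  13.4  23.  466.8  11.8  36. ]
st_green 130 [358.2 300.9  22.6 359.1 300.7  34.6] 195 [359.1 303.5  22.9 358.2 304.1  35.5]
tub_g 549 [479.5 410.7  59.  480.2 410.7  35.6] 881 [479.  416.7  59.4 479.5 415.4  35.3]
tub_y 322 [ 365.2 -301.5   59.4  355.7 -305.1   35. ] 289 [ 350.8 -298.1   58.2  352.2 -299.5   36.8]
w2 126 [ 501.  -306.3   23.5  501.1 -306.4   34.6] 122 [ 498.5 -301.8   22.4  500.2 -302.9   37.9]
```

Both views agree to about 4 mm in y, and heights and radii check out, so I'll use their average. First I go above the green bottle at (500.5,-424), squaring the tool with the world axes.

The rows are not in the units I measure in: shifts go in shares of 750 mm and turns go in shares of pi rad. I convert before sending: 278.2 mm / 750 = 0.3709, 240 mm / 750 = 0.32, 0.43 rad / 3.1416 = 0.1369.

Emit:
move_tool(moves=[[[0.0533, -0.0053, 0.0133, 0.0191], [0.12, -0.0133, 0.0267, 0.0477], [0.1867, -0.02, 0.04, 0.0796], [0.2533, -0.028, 0.0533, 0.105], [0.32, -0.0347, 0.0667, 0.1273], [0.36, -0.04, 0.0773, 0.1369], [0.3709, -0.0411, 0.08, 0.1369], [0.3709, -0.0411, 0.08, 0.1369], [0.3709, -0.0411, 0.08, 0.1369]]], finger_gap=1.0)

```text
t: 1.23
eef_pos: [499.5, -425.3, 162.9]
ee_rot: [0.0, 1.0, -0.001, -0.0]
wrist_force: [-0.1, -0.4, 0.1]
opening: 1.001
grasp_force: 0.0
```

```bash
python3 - <<'E'
from h import *
s=r.get_state(); c=r.capture("wrist"); cv2.imwrite("pics/w1.png",c["img"][:,:,::-1])
print(s["eef_pos"],s["ee_rot"],c["mount"].round(2))
E
```

```text
[ 499.46137724 -425.3253381   162.85468458] [ 2.76160798e-04  9.99999684e-01 -7.39413125e-04 -9.04969967e-05] [[  -0.     -0.96   -0.27   74.31]
 [   1.      0.     -0.     -0.65]
 [   0.     -0.27    0.96 -162.38]
 [   0.      0.      0.      1.  ]]
```

View pics/w1.png

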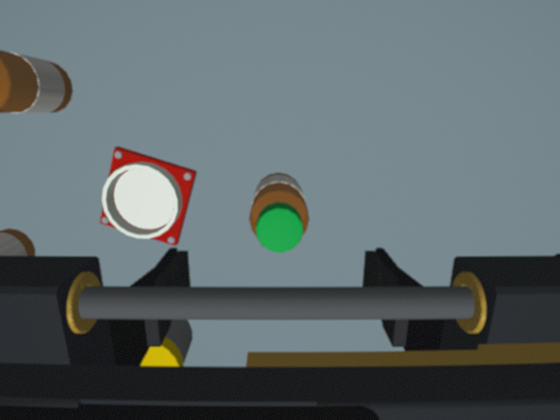

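The wrist view shows the green cap at about (279,228), centred between the fingers, with a white look-alike at (143,200). I'll check the cap and that stand against my map.

```bash
cat >> h.py <<'E'
from scipy.spatial.transform import Rotation
def wz(c,s,u,v,z):
    T=np.eye(4); q=s["ee_rot"]; T[:3,:3]=Rotation.from_quat([q[1],q[2],q[3],q[0]]).as_matrix(); T[:3,3]=s["eef_pos"]
    return onz(c,u,v,z,T@c["mount"])
E
python3 - <<'E'
from h import *
s=r.get_state(); c=r.capture("wrist")
print(s["eef_pos"],wz(c,s,279,228,105),"map 500.5,-424"); print(wz(c,s,143,201,24),"map 500.5,-304.5")
E
```

```text
[ 499.41288737 -425.43784931  162.96766988] [ 501.40703798 -426.64569944  105.        ] map 500.5,-424
[ 499.95519105 -307.63907701   24.        ] map 500.5,-304.5
```

Scaled: 121 mm / 750 = 0.1613, 1.5 mm / 750 = 0.002.

Emit:
move_tool(moves=[[[0.002, 0.002, 0.0333, 0], [0.002, 0.002, 0.0733, 0], [0.002, 0.002, 0.1133, 0], [0.002, 0.002, 0.144, 0], [0.002, 0.002, 0.1573, 0], [0.002, 0.002, 0.1613, 0], [0.002, 0.002, 0.1613, 0], [0.002, 0.002, 0.1613, 0]]], finger_gap=1.0)

```text
t: 2.33
eef_pos: [502.5, -426.3, 42.7]
ee_rot: [0.001, 1.0, -0.0, 0.001]
wrist_force: [1.0, 0.2, 0.1]
opening: 0.999
grasp_force: 0.0
```

Emit:
move_tool(moves=[[[0, 0, 0, 0], [0, 0, 0, 0], [0, 0, 0, 0], [0, 0, 0, 0], [0, 0, 0, 0], [0, 0, 0, 0], [0, 0, 0, 0], [0, 0, 0, 0]]], finger_gap=0.0, force=20)

```text
t: 3.32
eef_pos: [502.1, -425.9, 41.6]
ee_rot: [0.0, 1.0, -0.0, 0.0]
wrist_force: [0.0, -0.9, -0.5]
opening: 0.5
grasp_force: 20.0
```

Gripped at 43.5 mm, which matches the bottle. Next: lift, then carry to the green stand at (358.7,300.8).

Scaled: -125 mm / 750 = -0.1667, -118 mm / 750 = -0.1573.

Emit:
move_tool(moves=[[[0, 0, -0.0067, 0], [0, 0, -0.0267, 0], [0, 0, -0.06, 0], [0, 0, -0.1, 0], [0, 0, -0.1333, 0], [0, 0, -0.1573, 0], [0, 0, -0.1667, 0], [0, 0, -0.1667, 0]]])

```text
t: 4.32
eef_pos: [502.0, -425.6, 166.7]
ee_rot: [0.0, 1.0, -0.0, 0.0]
wrist_force: [-0.6, -0.2, -3.1]
opening: 0.501
grasp_force: 20.0
```

Emit:
move_tool(moves=[[[-0.004, -0.02, 0, 0], [-0.012, -0.06, 0, 0], [-0.024, -0.12, 0, 0], [-0.0373, -0.1867, 0, 0], [-0.0507, -0.2533, 0, 0], [-0.064, -0.32, 0, 0], [-0.076, -0.3867, 0, 0], [-0.0893, -0.4533, 0, 0], [-0.1027, -0.52, 0, 0], [-0.1133, -0.5733, 0, 0], [-0.1213, -0.6133, 0, 0], [-0.124, -0.6267, 0, 0]]])

```text
t: 5.82
eef_pos: [406.8, 46.3, 166.0]
ee_rot: [-0.0, 1.0, 0.001, -0.001]
wrist_force: [-0.0, 0.1, -1.5]
opening: 0.497
grasp_force: 20.0
```

Emit:
move_tool(moves=[[[-0.004, -0.02, 0, 0], [-0.012, -0.06, 0, 0], [-0.024, -0.12, 0, 0], [-0.0373, -0.1867, 0, 0], [-0.0507, -0.2533, 0, 0], [-0.06, -0.3, 0, 0], [-0.0653, -0.3293, 0, 0], [-0.0673, -0.3427, 0, 0], [-0.0673, -0.3427, 0, 0], [-0.0673, -0.3427, 0, 0]]])

```text
t: 7.08
eef_pos: [358.8, 300.4, 166.4]
ee_rot: [0.0, 1.0, -0.001, -0.0]
wrist_force: [0.5, -0.1, -2.1]
opening: 0.501
grasp_force: 20.0
```

```bash
python3 - <<'E'
from h import *
s=r.get_state(); c=r.capture("wrist"); cv2.imwrite("pics/w2.png",c["img"][:,:,::-1]); print(s["eef_pos"],s["grasp_force"],s["opening"])
E
```

```text
[358.76324091 300.43670824 166.40994358] 19.954154826700687 0.5012766150063043
```

View pics/w2.png

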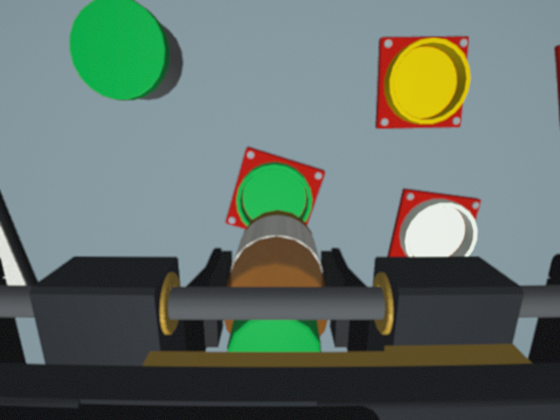

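The bottle hangs upright. The green stand is at about (274,199), partly hidden, and the yellow plate screws centre on (423,83). I'll check both against the map.

```bash
python3 - <<'E'
from h import *
s=r.get_state(); c=r.capture("wrist")
print("yellow plate",wz(c,s,423.3,82.8,8),"map 459.7 171.7")
a=wz(c,s,319,175,8); b=wz(c,s,232,221,8); print("green plate diag",a,b,(a+b)/2,"map 358.7 300.8")
E
```

```text
yellow plate [459.01371252 174.03150748   8.        ] map 459.7 171.7
green plate diag [378.61241526 261.85252103   8.        ] [334.79340651 342.88887575   8.        ] [356.70291089 302.37069839   8.        ] map 358.7 300.8
```

All within 2–3 mm, with ±8 mm of room in the ring. Lower gently; the floor should be reached at TCP z of about 49.6.

Emit:
move_tool(moves=[[[-0.0013, -0.0013, 0.02, 0], [-0.0013, -0.0013, 0.0533, 0], [-0.0013, -0.0013, 0.0867, 0], [-0.0013, -0.0013, 0.1173, 0], [-0.0013, -0.0013, 0.1373, 0], [-0.0013, -0.0013, 0.148, 0], [-0.0013, -0.0013, 0.152, 0], [-0.0013, -0.0013, 0.1533, 0], [-0.0013, -0.0013, 0.1547, 0], [-0.0013, -0.0013, 0.1553, 0], [-0.0013, -0.0013, 0.156, 0], [-0.0013, -0.0013, 0.156, 0]]])

```text
t: 8.68
eef_pos: [357.7, 302.4, 49.6]
ee_rot: [-0.0, 1.0, -0.0, 0.0]
wrist_force: [0.6, -0.6, -2.0]
opening: 0.503
grasp_force: 20.0
```

Scaled: 1 mm / 750 = 0.0013, 0.5 mm / 750 = 0.0007.

Emit:
move_tool(moves=[[[0, 0, 0.0007, 0], [0, 0, 0.0007, 0], [0, 0, 0.0013, 0], [0, 0, 0.0013, 0]]])

```text
t: 9.18
eef_pos: [357.8, 302.3, 49.4]
ee_rot: [-0.0, 1.0, -0.0, 0.0]
wrist_force: [0.0, -1.3, 9.8]
opening: 0.502
grasp_force: 20.0
```

Contact confirmed (+12 N). Release, rise, and move on to the blue bottle at (590,205.5).

Scaled: -120 mm / 750 = -0.16, -110 mm / 750 = -0.1467.

Emit:
move_tool(moves=[[[0, 0, 0, 0], [0, 0, 0, 0], [0, 0, 0, 0], [0, 0, 0, 0], [0, 0, 0, 0], [0, 0, -0.02, 0], [0, 0, -0.06, 0], [0, 0, -0.1067, 0], [0, 0, -0.1467, 0], [0, 0, -0.16, 0], [0, 0, -0.16, 0]]], finger_gap=1.0)

```text
t: 10.55
eef_pos: [357.7, 302.4, 168.7]
ee_rot: [-0.0, 1.0, -0.0, 0.0]
wrist_force: [0.1, -0.1, 0.2]
opening: 1.0
grasp_force: 0.0
```

Emit:
move_tool(moves=[[[0.0267, 0.0107, 0, 0], [0.08, 0.0333, 0, 0], [0.1467, 0.0613, 0, 0], [0.2133, 0.0893, 0, 0], [0.2733, 0.1147, 0, 0], [0.3027, 0.1267, 0, 0], [0.3093, 0.1293, 0, 0], [0.3093, 0.1293, 0, 0], [0.3093, 0.1293, 0, 0], [0.3093, 0.1293, 0, 0]]])

```text
t: 11.8
eef_pos: [588.6, 205.9, 168.6]
ee_rot: [0.0, 1.0, 0.001, -0.0]
wrist_force: [-0.9, -0.4, 0.1]
opening: 0.998
grasp_force: 0.0
```

```bash
python3 - <<'E'
from h import *
s=r.get_state(); c=r.capture("wrist"); cv2.imwrite("pics/w3.png",c["img"][:,:,::-1]); print(s["eef_pos"])
E
```

```text
[588.63637514 205.88133744 168.62103473]
```

View pics/w3.png

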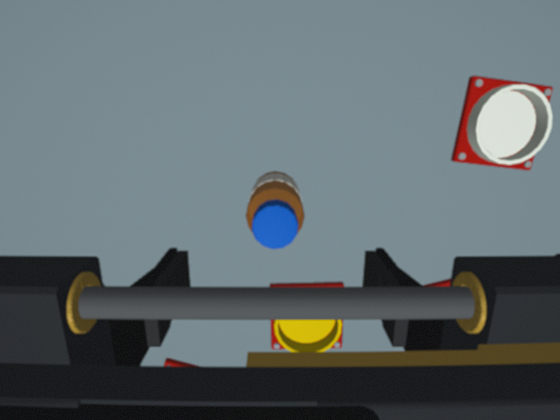

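The blue cap is at (275,225), close to the centre line. The far white stand's plate is centred at about (504,124). Descend and grip.

Scaled: 126.5 mm / 750 = 0.1687, 126 mm / 750 = 0.168.

```bash
python3 - <<'E'
from h import *
s=r.get_state(); c=r.capture("wrist")
print("white plate",wz(c,s,504,124,8),"map 657 -1..1.5; cap",wz(c,s,275,225,105))
E
```

```text
white plate [655.59628849   1.35173306   8.        ] map 657 -1..1.5; cap [591.05784159 207.35829758 105.        ]
```

Emit:
move_tool(moves=[[[0.0027, -0.0013, 0.0333, 0], [0.0027, -0.0013, 0.0733, 0], [0.0027, -0.0013, 0.1133, 0], [0.0027, -0.0013, 0.1467, 0], [0.0027, -0.0013, 0.1627, 0], [0.0027, -0.0013, 0.168, 0], [0.0027, -0.0013, 0.1687, 0], [0.0027, -0.0013, 0.1687, 0]]], finger_gap=1.0)

```text
t: 12.9
eef_pos: [592.4, 206.4, 43.1]
ee_rot: [-0.0, 1.0, -0.0, 0.001]
wrist_force: [0.6, -0.8, -0.3]
opening: 1.0
grasp_force: 0.0
```

Emit:
move_tool(moves=[[[0, 0, 0, 0], [0, 0, 0, 0], [0, 0, 0, 0], [0, 0, 0, 0], [0, 0, 0, 0], [0, 0, 0, 0]]], finger_gap=0.0, force=20)

```text
t: 13.65
eef_pos: [591.7, 206.3, 42.0]
ee_rot: [-0.0, 1.0, -0.0, 0.0]
wrist_force: [0.1, -0.5, 0.8]
opening: 0.503
grasp_force: 20.0
```

Emit:
move_tool(moves=[[[0, 0, -0.0067, 0], [0, 0, -0.0267, 0], [0, 0, -0.06, 0], [0, 0, -0.1, 0], [0, 0, -0.1333, 0], [0, 0, -0.1573, 0], [0, 0, -0.1667, 0], [0, 0, -0.1667, 0]]])

```text
t: 14.65
eef_pos: [591.6, 206.3, 167.3]
ee_rot: [-0.0, 1.0, -0.0, 0.0]
wrist_force: [-0.5, 0.1, -0.5]
opening: 0.5
grasp_force: 20.0
```

Scaled: 196 mm / 750 = 0.2613, 192 mm / 750 = 0.256.

Emit:
move_tool(moves=[[[-0.0107, 0.016, 0, 0], [-0.032, 0.0507, 0, 0], [-0.064, 0.1, 0, 0], [-0.0987, 0.1547, 0, 0], [-0.1307, 0.2053, 0, 0], [-0.152, 0.24, 0, 0], [-0.1627, 0.256, 0, 0], [-0.166, 0.2613, 0, 0], [-0.166, 0.2613, 0, 0], [-0.166, 0.2613, 0, 0]]])

```text
t: 15.9
eef_pos: [467.7, 10.9, 167.0]
ee_rot: [-0.0, 1.0, 0.0, 0.0]
wrist_force: [-0.3, 0.4, -2.0]
opening: 0.5
grasp_force: 20.0
```

Emit:
move_tool(moves=[[[0, 0, 0.02, 0], [0, 0, 0.0533, 0], [0, 0, 0.0867, 0], [0, 0, 0.1173, 0], [0, 0, 0.1373, 0], [0, 0, 0.148, 0], [0, 0, 0.152, 0], [0, 0, 0.1533, 0], [0, 0, 0.1547, 0], [0, 0, 0.1553, 0], [0, 0, 0.156, 0], [0, 0, 0.156, 0]]])

```text
t: 17.4
eef_pos: [467.1, 10.3, 50.1]
ee_rot: [0.0, 1.0, -0.0, 0.0]
wrist_force: [-0.8, -0.3, -1.0]
opening: 0.502
grasp_force: 20.0
```

Scaled: 1 mm / 750 = 0.0013, 0.5 mm / 750 = 0.0007.

Emit:
move_tool(moves=[[[0, 0, 0.0007, 0], [0, 0, 0.0007, 0], [0, 0, 0.0013, 0], [0, 0, 0.0013, 0]]])

```text
t: 17.9
eef_pos: [467.3, 10.3, 49.8]
ee_rot: [0.0, 1.0, -0.0, 0.0]
wrist_force: [0.0, 0.6, 8.0]
opening: 0.5
grasp_force: 20.0
```

Blue is on the floor. Release it and go to the white bottle at (446.5,-163.5).

Scaled: -120 mm / 750 = -0.16, -110 mm / 750 = -0.1467.

Emit:
move_tool(moves=[[[0, 0, 0, 0], [0, 0, 0, 0], [0, 0, 0, 0], [0, 0, 0, 0], [0, 0, 0, 0], [0, 0, -0.02, 0], [0, 0, -0.06, 0], [0, 0, -0.1067, 0], [0, 0, -0.1467, 0], [0, 0, -0.16, 0], [0, 0, -0.16, 0]]], finger_gap=1.0)

```text
t: 19.27
eef_pos: [467.2, 10.3, 169.2]
ee_rot: [0.0, 1.0, -0.0, 0.0]
wrist_force: [0.1, 0.4, 0.2]
opening: 0.999
grasp_force: 0.0
```

Emit:
move_tool(moves=[[[-0.0027, 0.02, 0, 0], [-0.008, 0.06, 0, 0], [-0.0147, 0.12, 0, 0], [-0.0213, 0.18, 0, 0], [-0.0267, 0.22, 0, 0], [-0.028, 0.232, 0, 0], [-0.028, 0.232, 0, 0], [-0.028, 0.232, 0, 0]]])

```text
t: 20.27
eef_pos: [445.6, -162.5, 168.6]
ee_rot: [-0.001, 1.0, 0.0, -0.001]
wrist_force: [0.3, 0.4, 0.1]
opening: 1.003
grasp_force: 0.0
```

```bash
python3 - <<'E'
from h import *
s=r.get_state(); c=r.capture("wrist"); cv2.imwrite("pics/w4.png",c["img"][:,:,::-1]); print(s["eef_pos"])
E
```

```text
[ 445.60695535 -162.48919075  168.62581968]
```

View pics/w4.png

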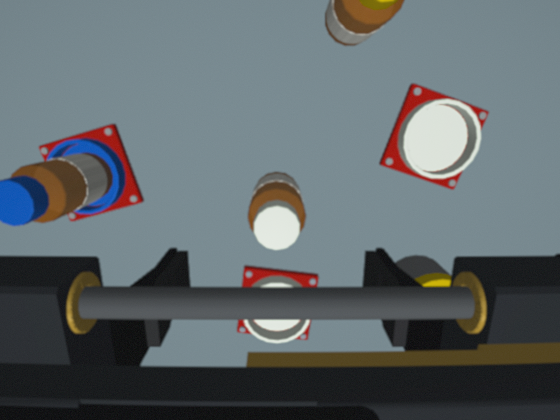

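The white cap is at (276,227), between the fingers, and the blue bottle stands upright in its ring at left. Descend and grip.

Scaled: 126.5 mm / 750 = 0.1687, 126 mm / 750 = 0.168.

Emit:
move_tool(moves=[[[0.002, -0.0007, 0.0333, 0], [0.002, -0.0007, 0.0733, 0], [0.002, -0.0007, 0.1133, 0], [0.002, -0.0007, 0.1467, 0], [0.002, -0.0007, 0.1627, 0], [0.002, -0.0007, 0.168, 0], [0.002, -0.0007, 0.1687, 0], [0.002, -0.0007, 0.1687, 0]]], finger_gap=1.0)

```text
t: 21.32
eef_pos: [448.1, -163.4, 43.3]
ee_rot: [0.0, 1.0, -0.0, 0.001]
wrist_force: [-0.0, 0.9, -0.7]
opening: 1.001
grasp_force: 0.0
```

Emit:
move_tool(moves=[[[0, 0, 0, 0], [0, 0, 0, 0], [0, 0, 0, 0], [0, 0, 0, 0], [0, 0, 0, 0], [0, 0, 0, 0]]], finger_gap=0.0, force=20)

```text
t: 22.08
eef_pos: [447.5, -163.1, 42.5]
ee_rot: [-0.0, 1.0, -0.0, -0.0]
wrist_force: [-0.6, -0.1, -0.3]
opening: 0.502
grasp_force: 20.0
```

Emit:
move_tool(moves=[[[0, 0, -0.0067, 0], [0, 0, -0.0267, 0], [0, 0, -0.06, 0], [0, 0, -0.1, 0], [0, 0, -0.1333, 0], [0, 0, -0.1573, 0], [0, 0, -0.1667, 0], [0, 0, -0.1667, 0]]])

```text
t: 23.08
eef_pos: [447.6, -163.2, 168.1]
ee_rot: [0.0, 1.0, -0.0, 0.0]
wrist_force: [-0.3, 1.2, -2.4]
opening: 0.502
grasp_force: 20.0
```

Scaled: 208.5 mm / 750 = 0.278, -164 mm / 750 = -0.2187.

Emit:
move_tool(moves=[[[0.016, -0.012, 0, 0], [0.048, -0.0373, 0, 0], [0.0933, -0.0733, 0, 0], [0.144, -0.1133, 0, 0], [0.1947, -0.1533, 0, 0], [0.2373, -0.1867, 0, 0], [0.264, -0.208, 0, 0], [0.2747, -0.216, 0, 0], [0.278, -0.2187, 0, 0], [0.278, -0.2187, 0, 0], [0.278, -0.2187, 0, 0]]])

```text
t: 24.45
eef_pos: [655.4, 0.1, 167.5]
ee_rot: [0.0, 1.0, -0.001, -0.0]
wrist_force: [0.5, 1.1, -2.5]
opening: 0.498
grasp_force: 20.0
```

Emit:
move_tool(moves=[[[0, 0, 0.02, 0], [0, 0, 0.0533, 0], [0, 0, 0.0867, 0], [0, 0, 0.1173, 0], [0, 0, 0.1373, 0], [0, 0, 0.148, 0], [0, 0, 0.152, 0], [0, 0, 0.1533, 0], [0, 0, 0.1547, 0], [0, 0, 0.1553, 0], [0, 0, 0.156, 0], [0, 0, 0.156, 0]]])

```text
t: 25.95
eef_pos: [656.1, 0.8, 50.6]
ee_rot: [0.0, 1.0, -0.0, 0.0]
wrist_force: [-0.9, 0.0, -2.0]
opening: 0.501
grasp_force: 20.0
```

Scaled: 1 mm / 750 = 0.0013, 0.5 mm / 750 = 0.0007.

Emit:
move_tool(moves=[[[0, 0, 0.0007, 0], [0, 0, 0.0007, 0], [0, 0, 0.0013, 0], [0, 0, 0.0013, 0]]])

```text
t: 26.45
eef_pos: [656.3, 0.8, 50.5]
ee_rot: [0.0, 1.0, -0.0, 0.0]
wrist_force: [-1.3, 0.5, 4.4]
opening: 0.5
grasp_force: 20.0
```

White is on the floor. Release it and go to the yellow bottle at (599,-223.5).

Scaled: -120 mm / 750 = -0.16, -110 mm / 750 = -0.1467.

Emit:
move_tool(moves=[[[0, 0, 0, 0], [0, 0, 0, 0], [0, 0, 0, 0], [0, 0, 0, 0], [0, 0, 0, 0], [0, 0, -0.02, 0], [0, 0, -0.06, 0], [0, 0, -0.1067, 0], [0, 0, -0.1467, 0], [0, 0, -0.16, 0], [0, 0, -0.16, 0]]], finger_gap=1.0)

```text
t: 27.82
eef_pos: [656.4, 0.7, 170.4]
ee_rot: [0.0, 1.0, -0.0, 0.001]
wrist_force: [0.4, 0.4, 0.5]
opening: 0.999
grasp_force: 0.0
```

Emit:
move_tool(moves=[[[-0.0053, 0.02, 0, 0], [-0.016, 0.06, 0, 0], [-0.032, 0.124, 0, 0], [-0.048, 0.1867, 0, 0], [-0.064, 0.2493, 0, 0], [-0.0733, 0.2867, 0, 0], [-0.076, 0.2987, 0, 0], [-0.076, 0.2987, 0, 0], [-0.076, 0.2987, 0, 0]]])

```text
t: 28.95
eef_pos: [599.0, -221.9, 169.1]
ee_rot: [-0.0, 1.0, 0.001, -0.0]
wrist_force: [0.0, 1.2, 0.1]
opening: 1.0
grasp_force: 0.0
```

```bash
python3 - <<'E'
from h import *
s=r.get_state(); c=r.capture("wrist"); cv2.imwrite("pics/w5.png",c["img"][:,:,::-1]); print(s["eef_pos"])
E
```

```text
[ 599.01682135 -221.89184675  169.10863945]
```

View pics/w5.png

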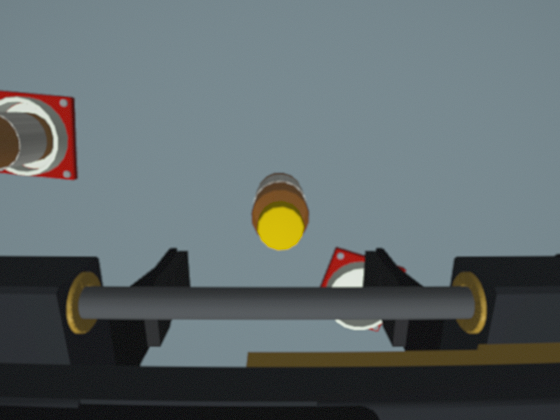

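The yellow cap is at (280,228), about 1 mm off centre, and the white bottle stands in its ring at left. Descend and grip.

Scaled: 127.5 mm / 750 = 0.17, 126 mm / 750 = 0.168.

Emit:
move_tool(moves=[[[0.0013, 0.0013, 0.0333, 0], [0.0013, 0.0013, 0.0733, 0], [0.0013, 0.0013, 0.1133, 0], [0.0013, 0.0013, 0.1467, 0], [0.0013, 0.0013, 0.1627, 0], [0.0013, 0.0013, 0.168, 0], [0.0013, 0.0013, 0.17, 0], [0.0013, 0.0013, 0.17, 0]]], finger_gap=1.0)

```text
t: 30.0
eef_pos: [600.7, -224.5, 43.0]
ee_rot: [0.0, 1.0, -0.0, 0.001]
wrist_force: [-0.1, 0.4, 0.4]
opening: 1.0
grasp_force: 0.0
```

Emit:
move_tool(moves=[[[0, 0, 0, 0], [0, 0, 0, 0], [0, 0, 0, 0], [0, 0, 0, 0], [0, 0, 0, 0], [0, 0, 0, 0]]], finger_gap=0.0, force=20)

```text
t: 30.75
eef_pos: [600.1, -224.3, 42.0]
ee_rot: [0.0, 1.0, -0.0, 0.0]
wrist_force: [-0.4, -0.3, -1.1]
opening: 0.5
grasp_force: 20.0
```

Emit:
move_tool(moves=[[[0, 0, -0.0067, 0], [0, 0, -0.0267, 0], [0, 0, -0.06, 0], [0, 0, -0.1, 0], [0, 0, -0.14, 0], [0, 0, -0.1667, 0], [0, 0, -0.18, 0], [0, 0, -0.18, 0]]])

```text
t: 31.75
eef_pos: [600.3, -224.3, 178.0]
ee_rot: [0.0, 1.0, -0.0, 0.001]
wrist_force: [-0.5, 0.1, -1.7]
opening: 0.497
grasp_force: 20.0
```

Scaled: -398 mm / 750 = -0.5307, -141 mm / 750 = -0.188.

Emit:
move_tool(moves=[[[-0.0067, -0.0187, 0, 0], [-0.02, -0.056, 0, 0], [-0.04, -0.112, 0, 0], [-0.0613, -0.1733, 0, 0], [-0.0827, -0.2347, 0, 0], [-0.104, -0.296, 0, 0], [-0.1253, -0.3547, 0, 0], [-0.1467, -0.4133, 0, 0], [-0.1653, -0.4667, 0, 0], [-0.1787, -0.504, 0, 0], [-0.1853, -0.524, 0, 0], [-0.188, -0.5307, 0, 0]]])

```text
t: 33.25
eef_pos: [458.3, 174.4, 176.6]
ee_rot: [0.0, 1.0, 0.001, -0.001]
wrist_force: [-0.0, -0.3, -1.3]
opening: 0.497
grasp_force: 20.0
```

Emit:
move_tool(moves=[[[0, 0, 0, 0], [0, 0, 0.0067, 0], [0, 0, 0.0333, 0], [0, 0, 0.0667, 0], [0, 0, 0.1, 0], [0, 0, 0.1293, 0], [0, 0, 0.1493, 0], [0, 0, 0.1613, 0], [0, 0, 0.1653, 0], [0, 0, 0.168, 0], [0, 0, 0.1693, 0], [0, 0, 0.1693, 0]]])

```text
t: 34.75
eef_pos: [459.3, 173.9, 50.4]
ee_rot: [-0.0, 1.0, -0.0, 0.0]
wrist_force: [0.1, -0.8, -1.5]
opening: 0.501
grasp_force: 20.0
```

Scaled: 1.5 mm / 750 = 0.002, 1 mm / 750 = 0.0013.

Emit:
move_tool(moves=[[[0, 0, 0.0007, 0], [0, 0, 0.0013, 0], [0, 0, 0.002, 0], [0, 0, 0.002, 0]]])

```text
t: 35.25
eef_pos: [459.5, 173.9, 49.9]
ee_rot: [-0.0, 1.0, -0.0, 0.001]
wrist_force: [-2.1, -1.0, 9.3]
opening: 0.496
grasp_force: 20.0
```

Yellow is down too. Release, rise, and check all four from above.

Scaled: -170 mm / 750 = -0.2267, -160 mm / 750 = -0.2133.

Emit:
move_tool(moves=[[[0, 0, 0, 0], [0, 0, 0, 0], [0, 0, 0, 0], [0, 0, 0, 0], [0, 0, 0, 0], [0, 0, -0.02, 0], [0, 0, -0.06, 0], [0, 0, -0.1133, 0], [0, 0, -0.1733, 0], [0, 0, -0.2133, 0], [0, 0, -0.2267, 0], [0, 0, -0.2267, 0]]], finger_gap=1.0)

```text
t: 36.75
eef_pos: [459.1, 173.8, 219.0]
ee_rot: [-0.0, 1.0, -0.0, 0.001]
wrist_force: [-1.0, -0.1, -0.8]
opening: 1.001
grasp_force: 0.0
```

Emit:
move_tool(moves=[[[0, 0.0267, 0, 0], [0, 0.08, 0, 0], [0, 0.1467, 0, 0], [0, 0.2133, 0, 0], [0, 0.28, 0, 0], [0, 0.3467, 0, 0], [0, 0.4133, 0, 0], [0, 0.4667, 0, 0], [0, 0.4933, 0, 0], [0, 0.5, 0, 0], [0, 0.5, 0, 0], [0, 0.5, 0, 0]]])

```text
t: 38.25
eef_pos: [458.8, -199.6, 218.4]
ee_rot: [-0.0, 1.0, 0.001, -0.0]
wrist_force: [0.8, 0.7, -0.7]
opening: 1.0
grasp_force: 0.0
```

```bash
python3 - <<'E'
from h import *
for n in("top","side"):
    cv2.imwrite(f"pics/{n}9.png",cv2.resize(r.capture(n)["img"][:,:,::-1],(800,600)))
E
```

```text
(no output)
```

View pics/side9.png

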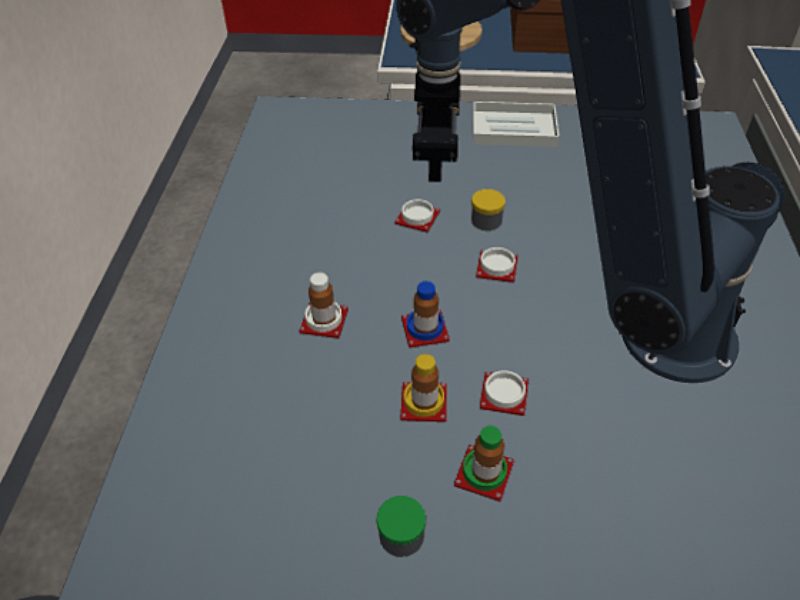

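View pics/top9.png

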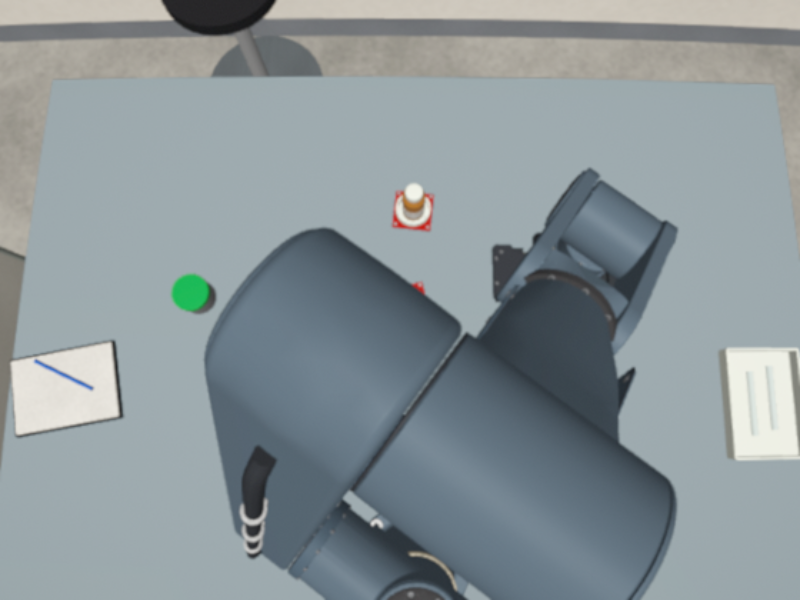

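The side view shows all four bottles upright in the rings of their colour: white (323,316), blue (425,325), yellow (424,400), green (486,468). The tubs haven't moved and the gripper is clear.

```bash
python3 -c "
from plant import r
print(r.job_done())"
```

```text
the job is handed in; nothing more can be done
None
```

All four bottles stand upright and released in the rings matching their caps (white in the farthest white stand), the tubs were not moved, and the job was handed in at about 38 s of the 106 s allowed.

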